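# Find the basket weight by hefting the boxes

### The arm

A 6-joint arm with a two-finger parallel gripper is mounted at the origin on the work surface. World frame = base frame: x ahead of the robot, y to its left, z up, the work surface at z = 0. Lengths are in m, angles in rad, forces in N, time in s.
With the tool pointing down it reaches from about 0.3 to 0.875 m from the base axis. Payload 6.4 kg.
Tool frame: the origin (TCP) lies midway between the tips of the shut fingers; the grasp point (between the pads) lies 19 mm behind it (ctrl.pinch_z is the distance from the TCP to the grasp point, in m); z points along the fingers, y is the line along which they close (so a half turn about z gives the same grasp; the last joint's range is limited). The gripper opens to 85 mm and grips with 20 to 120 N. Pads are 22 mm wide; open, the fingers measure 114 mm over their backs; the gripper's body (76 mm by 85 mm) begins 54 mm behind the grasp point. The pads swing forward as they close: fully open they stand 13 mm farther back than shut.
Start: joints at [-1.448, 0.181, 1.607, -0, 1.354, -0.206], TCP at [0.186, -0.544, 0.231] pointing down, gripper open.
Joint ranges: [-2.99, 2.99], [-0.89, 2.07], [0.3, 2.58], [-1.14, 4.28], [0, 2.63], [-3.12, 3.12]. Speed limits (rad/s): [2.57, 2.57, 3.01, 3.14, 3.14, 3.14].

### API

Orientations are given as a unit quaternion [w, x, y, z].
In Python, from bench import ctrl gives the robot as it stands.
- The arm moves only by the tool apply_moves, never from a script. Its argument "moves" is a list of rows, each an object with "jaw": the opening, from 0 (shut) to 1 (fully open); "offset": the shift along the tool's x, y, z in mm, a list of three; "rot": the turn, a rotation vector about the tool's x, y, z in degrees, a list of three. In form: [{"jaw": jaw, "offset": [dx, dy, dz], "rot": [ax, ay, az]}, ...]. A call has exactly 5 rows; each row shifts and turns the commanded pose from where the row before left it, along the tool's axes as they then stand; what a row does not reach is not made up. A row lasts 1/8 s, in which the tool goes at most 62.5 mm and 10.7 degrees, less where a joint would pass 70% of its speed; a pose out of reach is approached as far as the arm can. A call is refused whole if a number of a shift passes 62.5 or a number of a turn 10.7, either way. A call with a gripper value outside its range is refused whole. The fingers move at their own pace and stop on an object; the grip force is fixed at half the most. Time passes only in rows, so rows that do not move let the fingers close, or fill a call up. It gives the time, the measured TCP pose, the force, the opening and the grip force at its end, in the units of the state.
- ctrl.get_obs(): the state, without advancing time (a new reading comes with each control period).
- ctrl.camera(name): name is "scene" or "top" or "wrist"; returns (picture, depth): 400x640x3 uint8, red, green, blue; 400x640 float32, m along the optical axis (not along the pixel's ray), 0 where there is no reading.
- ctrl.camera_params(name): a dict with "K" (3x3 intrinsics, pixels), "cam_to_world" (4x4, takes a point from camera to world coordinates); the wrist camera has in their place "mount" (4x4, takes a point from camera to tool coordinates, whose origin is the TCP and whose axes are the flange's). Camera axes: x right, y down, z forward; pixel columns grow to the right and rows downward; lengths in m; the calibration is good to about 2 mm. The wrist camera is an equidistant fisheye: a pixel r from the principal point sees the ray r / f radians off the axis. A picture is of the moment at which its call begins: read the wrist's pose just before it. camera_params takes no time and is no camera call.
- ctrl.hand_in(): hands the job in; it is judged then, once.
Trained networks look in the newest picture that a camera, given by its name, has taken for a name from the list of things; names that differ only in an ending like _2 or _b are one class to them, and where a whole thing is asked for, a point or a joint stands for the part that bears it (a point fixed in the world has none). Each returns a list of dicts, best first, with "score" (0 to 1); they miss things now and then, are a little off and sometimes report something else, mostly with a low value. They report only what shows in the picture. A call takes as long as a camera call. They do not tell look-alikes from the thing itself.
- ctrl.outline_of(camera, target): "region" (400x640 bool, what is visible of it) and "position" ([column, row] in pixels, amid what is visible of it).
The state is a dict: "time_s": time; "q": joint angles; "dq": joint speeds; "joint_efforts": joint torques, N m; "eef_pos": TCP position; "eef_rot": TCP orientation; "wrist_force": force on the tool from outside, world axes, zero at the start; "torque": the same for the moment, N m; "opening": opening from 0.0 (shut) to 1.0 (fully open); "grasp_force": force on a finger pad.
Only numpy, scipy, OpenCV 4.12 (cv2) and the standard library are available. Lean on these libraries where they do the work, as an engineer would, in place of code of your own. Each camera call takes 0.05 s, during which the arm holds its last target. There are 200 camera calls.

### The job

One of the three identical plywood boxes holds the brass basket weight and is clearly heavier than the others: lift boxes clear of the table to feel which, and stand them back. Open only the heavy box, lay its lid on a free patch of the table, then take out the weight and lower it onto the cork disc (do not drop it) in the middle of the half-woven basket. Leave all boxes standing on the table, the light ones closed, and do not disturb the paint tin or the jar.

Things in the scene. Friction and masses are not known exactly. Their poses are not given: they have to be found in the camera images.
- box_a_mid (a point): one of three identical closed plywood boxes, 140 (x) by 60 (y) by 58 mm high without lid, walls and floor 5 mm; point: box centre, 29 mm above its underside, z up. Closed, the heavy box weighs 0.56 to 0.70 kg, a light one 0.26 to 0.32 kg; which is heavy differs every time. Heft it across its 60 mm width, about 40 mm up, below the lid
- box_b_mid (a point): one of three identical closed plywood boxes, 140 (x) by 60 (y) by 58 mm high without lid, walls and floor 5 mm; point: box centre, 29 mm above its underside, z up. In the middle of each box's floor stands an upright cylinder, 36 mm diameter, 38 mm high plus a 7 mm button on top: solid brass (0.36 kg) in the heavy box, pale wood (0.03 kg) in the light ones
- box_c_mid (a point): one of three identical closed plywood boxes, 140 (x) by 60 (y) by 58 mm high without lid, walls and floor 5 mm; point: box centre, 29 mm above its underside, z up. The cylinder inside stands in a nest of cleats 8 mm high with up to 2.5 mm of play; fingers have 47 mm of room on either side of it along the box's x, only 7 mm along y
- lid_a_grip (a point): centre of the blue bar grip, 40 (x) by 14 (y) by 16 mm high, on the loose lid of box A; x, y as the box's. Lid panel 138 by 56 by 6 mm, 0.06 kg, with a 4 mm deep plug under it that sits in the box's mouth. This point is 43 mm above the box's centre when closed, 18 mm above the table when the lid is laid there
- lid_b_grip (a point): centre of the blue bar grip, 40 (x) by 14 (y) by 16 mm high, on the loose lid of box B; x, y as the box's. Lid panel 138 by 56 by 6 mm, 0.06 kg, with a 4 mm deep plug under it that sits in the box's mouth. This point is 43 mm above the box's centre when closed, 18 mm above the table when the lid is laid there
- lid_c_grip (a point): centre of the blue bar grip, 40 (x) by 14 (y) by 16 mm high, on the loose lid of box C; x, y as the box's. Lid panel 138 by 56 by 6 mm, 0.06 kg, with a 4 mm deep plug under it that sits in the box's mouth. This point is 43 mm above the box's centre when closed, 18 mm above the table when the lid is laid there
- disc_top (a point): centre of the top face of the cork disc, 90 mm in diameter, fixed in the middle of the oval plywood base (210 by 164 mm, long along x) of a basket that is being woven; the top face is 16 mm above the table. Willow stakes reaching 52 mm above the table ring the base along its edge; the base does not move
- table: the green table top, at height 0, 1.4 by 1.5 m; its origin is the middle of the top
- tin: closed paint tin with green label, 76 mm in diameter, 100 mm high, origin under its centre; leave it alone
- jar: small white paint jar with blue cap, 48 mm in diameter, 70 mm high, origin under its centre; leave it alone
Mind the look-alikes: they are no part of the job. What is shaped like the part that bears lid_b_grip but purple is not meant.

How it is judged:
On the way, in this order (a step that is already met when the one before it is completed fails the run):
1. a box has been lifted clear of the table (height (world z) of any of box_a_mid, box_b_mid, box_c_mid above 0.039 m), for 0.2 s.
2. the heavy box stands on the table, open, its weight still in it, and its lid lies on the table ((((horizontal distance between lid_a_grip and box_a_mid above 0.05 m and height (world z) of lid_a_grip below 0.03 m) and contact force between box_a and table above 3.6 N) or ((horizontal distance between lid_b_grip and box_b_mid above 0.05 m and height (world z) of lid_b_grip below 0.03 m) and contact force between box_b and table above 3.6 N) or ((horizontal distance between lid_c_grip and box_c_mid above 0.05 m and height (world z) of lid_c_grip below 0.03 m) and contact force between box_c and table above 3.6 N))), for 0.2 s.
3. the weight is lowered, not dropped: it stands on the disc with the gripper still down around it (contact force between disc and anything else above 2.2 N and distance between the grasp point and disc_top below 0.07 m), for 0.1 s.
At the end, for the whole second after the job is handed in: the brass weight rests on the cork disc (over 2.2 N); all boxes stand at rest on the table, within 0.1 rad of upright, centres over 120 mm from the disc's; two lids are seated within 12 mm of centre, the third lies on the table, its centre over 50 mm from its box's (contact force between disc and anything else above 2.2 N and (((horizontal distance between lid_a_grip and box_a_mid below 0.012 m and z of lid_a_grip in the frame of box_a_mid between 0.035 and 0.049 m) and (horizontal distance between lid_b_grip and box_b_mid below 0.012 m and z of lid_b_grip in the frame of box_b_mid between 0.035 and 0.049 m)) or ((horizontal distance between lid_a_grip and box_a_mid below 0.012 m and z of lid_a_grip in the frame of box_a_mid between 0.035 and 0.049 m) and (horizontal distance between lid_c_grip and box_c_mid below 0.012 m and z of lid_c_grip in the frame of box_c_mid between 0.035 and 0.049 m)) or ((horizontal distance between lid_b_grip and box_b_mid below 0.012 m and z of lid_b_grip in the frame of box_b_mid between 0.035 and 0.049 m) and (horizontal distance between lid_c_grip and box_c_mid below 0.012 m and z of lid_c_grip in the frame of box_c_mid between 0.035 and 0.049 m))) and height (world z) of each of box_a_mid, box_b_mid, box_c_mid below 0.036 m and angle between each of box_a_mid, box_b_mid, box_c_mid's own z axis and vertical below 0.1 rad and horizontal distance between each of box_a_mid, box_b_mid, box_c_mid and disc_top above 0.12 m and linear speed of each of box_a, box_b, box_c below 0.02 m/s and ((horizontal distance between lid_a_grip and box_a_mid below 0.012 m and z of lid_a_grip in the frame of box_a_mid between 0.035 and 0.049 m) or (horizontal distance between lid_a_grip and box_a_mid above 0.05 m and height (world z) of lid_a_grip below 0.03 m)) and ((horizontal distance between lid_b_grip and box_b_mid below 0.012 m and z of lid_b_grip in the frame of box_b_mid between 0.035 and 0.049 m) or (horizontal distance between lid_b_grip and box_b_mid above 0.05 m and height (world z) of lid_b_grip below 0.03 m)) and ((horizontal distance between lid_c_grip and box_c_mid below 0.012 m and z of lid_c_grip in the frame of box_c_mid between 0.035 and 0.049 m) or (horizontal distance between lid_c_grip and box_c_mid above 0.05 m and height (world z) of lid_c_grip below 0.03 m))); the robot touches nothing.
It fails at once if a light box is opened ((z of lid_a_grip in the frame of box_a_mid above 0.06 m and contact force between lid_a and the fingers above 0.3 N and contact force between box_a and table between 0.3 and 3.6 N) or (z of lid_b_grip in the frame of box_b_mid above 0.06 m and contact force between lid_b and the fingers above 0.3 N and contact force between box_b and table between 0.3 and 3.6 N) or (z of lid_c_grip in the frame of box_c_mid above 0.06 m and contact force between lid_c and the fingers above 0.3 N and contact force between box_c and table between 0.3 and 3.6 N)).
It fails at once if the tin or the jar is moved by more than 30 mm (distance of any of tin, jar from where it was at the start of the episode above 0.03 m).
It also fails if it takes over 72 s, if anything falls off the work surface, if the arm or the gripper's body presses on something with over 40 N, if the wrist force passes 120 N, or if a joint passes its speed limit or range.

## Working session

There is one attempt and no reset: what is moved stays moved. The work goes in short steps, Python scripts to look and compute and a tool call to move; the robot and the scene stay as the last step left them, time stands still between calls to the robot, and variables do not carry over. Pictures are saved under pics/ and viewed, at most 10 in all, crops included, and the job is handed in when it is done.

Besides the shell and the picture viewer there is one more tool, called after ">>>" as name([rows], argument=value, ...), one row to a line, values as JSON. apply_moves: Moves the arm, as the interface text tells. Its arguments: {"type":"object","properties":{"moves":{"type":"array"}},"required":["moves"]}

```bash
mkdir -p pics; cat > h.py <<'E'
import numpy as np, cv2
from bench import ctrl
def world(cam,depth,uv):
    p=ctrl.camera_params(cam);K=np.array(p["K"]);T=np.array(p["cam_to_world"])
    uv=np.atleast_2d(uv).astype(int);d=depth[uv[:,1],uv[:,0]]
    c=np.c_[(uv[:,0]-K[0,2])/K[0,0]*d,(uv[:,1]-K[1,2])/K[1,1]*d,d]
    return (c@T[:3,:3].T+T[:3,3])[d>0]
def reg(cam,depth,m):
    v,u=np.nonzero(m); return world(cam,depth,np.c_[u,v])
E
python3 - <<'E'
from h import *
o=ctrl.get_obs();print({k:np.round(v,3) for k,v in o.items()})
for c in("top","scene"):
    im,d=ctrl.camera(c);cv2.imwrite(f"pics/{c}0.png",im[:,:,::-1]);np.save(f"{c}.npy",d)
    for n in["box_a_mid","lid_a_grip","disc_top","tin","jar"]:
        for r in ctrl.outline_of(c,n):
            P=reg(c,d,r["region"])
            if not len(P):continue
            z=np.percentile(P[:,2],95);Q=P[abs(P[:,2]-z)<.006]
            (cx,cy),wh,a=cv2.minAreaRect((Q[:,:2]*1000).astype(np.float32))
            print(c,n,round(r["score"],2),np.round(r["position"]),"z",round(z,3),"rect",np.round([cx,cy,*wh,a],1),len(P))
E
```

```text
{'time_s': np.float64(0.0), 'q': array([-1.448,  0.182,  1.608,  0.   ,  1.354, -0.206]), 'dq': array([ 0.001,  0.   , -0.001, -0.   , -0.001, -0.001]), 'joint_efforts': array([-1.0000e-03, -4.4488e+01, -3.5134e+01, -1.0000e-03,  9.0000e-03,
       -0.0000e+00]), 'eef_pos': array([ 0.186, -0.544,  0.23 ]), 'eef_rot': array([-0.001,  0.987,  0.164,  0.   ]), 'wrist_force': array([-0.636,  0.591,  0.043]), 'torque': array([-0.016, -0.002,  0.019]), 'grasp_force': np.float64(0.0), 'opening': np.float64(1.001)}
top lid_a_grip 0.81 [318. 208.] z 0.078 rect [486.3  -6.7  38.6  13.6  11.6] 891
top disc_top 0.67 [227. 193.] z 0.019 rect [543.  267.2  88.7  86.    0.6] 714
top tin 0.8 [271. 134.] z 0.103 rect [6.982e+02 1.358e+02 6.720e+01 6.600e+01 1.000e-01] 681
top tin 0.33 [422. 215.] z 0.079 rect [ 467.1 -309.6   39.3   13.6    9.1] 946
top jar 0.51 [337. 145.] z 0.072 rect [ 6.856e+02 -5.980e+01  3.950e+01  3.830e+01  3.000e-01] 212
scene box_a_mid 0.77 [320. 214.] z 0.057 rect [502.3 -31.7 147.3  49.6  32. ] 782
scene lid_a_grip 0.86 [320. 198.] z 0.078 rect [487.1  -8.2  39.5  15.6   9.1] 1230
scene lid_a_grip 0.44 [314. 237.] z 0.001 rect [ 448.7   15.5 1473.4 1399.7   89.9] 171699
scene lid_a_grip 0.42 [428. 203.] z 0.1 rect [699.8 133.2  66.2  68.8  26. ] 1379
scene disc_top 0.65 [398. 149.] z 0.018 rect [542.9 266.9  86.6  91.7  30.3] 813
scene disc_top 0.62 [222. 294.] z 0.078 rect [ 468.  -311.3   40.8   14.4    8.3] 1812
scene tin 0.69 [430. 206.] z 0.1 rect [699.  132.8  64.8  68.7  24.5] 1358
scene tin 0.28 [377. 268.] z 0.071 rect [686.7 -64.3  38.1  40.5  34. ] 519
scene jar 0.63 [375. 269.] z 0.071 rect [687.1 -63.   40.5  42.1  29.7] 597
scene jar 0.36 [318. 215.] z 0.057 rect [501.1 -32.7 145.2  46.   30.3] 821
```

View pics/top0.png

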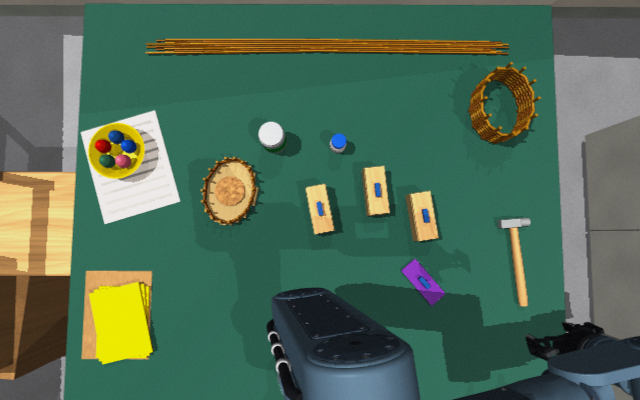

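View pics/scene0.png

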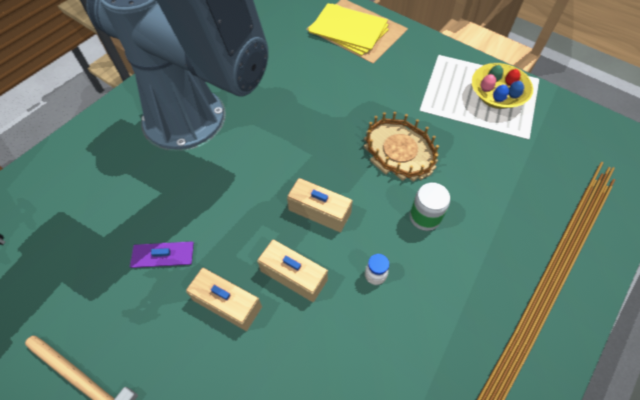

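Top picture: the candidates are three plywood boxes with blue grips at (319,208), (376,190) and (423,215). The purple lid at (423,281) is the look-alike and lies flat on the table. The tin is at (271,134), the jar at (338,143) and the cork disc at (230,191).

```bash
python3 - <<'E'
from h import *
im=cv2.imread("pics/top0.png")
cv2.imwrite("pics/crop.png",cv2.resize(im[150:310,190:470],None,fx=2.8,fy=2.8,interpolation=cv2.INTER_CUBIC))
vv,uu=np.mgrid[0:400,0:640];P=[]
for c in("top","scene"):
    d=np.load(c+".npy");P.append(world(c,d,np.c_[uu.ravel(),vv.ravel()]))
for n,g in dict(C1=(.486,-.007),C2=(.55,-.17),C3=(.467,-.31)).items():
  for c,p in zip(("top","scene"),P):
    for lo,hi,nm in((.056,.069,"panel"),(.072,.09,"grip")):
        q=p[(np.hypot(p[:,0]-g[0],p[:,1]-g[1])<.09)&(p[:,2]>lo)&(p[:,2]<hi)]
        r=cv2.minAreaRect((q[:,:2]*1000).astype(np.float32));print(n,c,nm,np.round([*r[0],*r[1],r[2],np.median(q[:,2])*1000],1))
E
```

```text
C1 top panel [486.8  -6.3 139.7  59.6  11.4  63.7]
C1 top grip [486.3  -6.7  38.6  13.6  11.6  79.3]
C1 scene panel [487.5  -7.9 138.8  61.2  10.8  62.5]
C1 scene grip [487.1  -8.2  39.5  15.6   9.1  78.3]
C2 top panel [ 541.4 -173.   138.8   60.2    6.3   63.4]
C2 top grip [ 541.5 -172.5   39.    14.     5.3   79.4]
C2 scene panel [ 542.4 -174.1  140.    61.     6.3   62.4]
C2 scene grip [ 542.3 -174.4   40.    14.1    5.2   78. ]
C3 top panel [ 467.4 -310.3  139.7   61.1    8.8   63.3]
C3 top grip [ 467.1 -309.6   39.3   13.6    9.1   79.4]
C3 scene panel [ 468.2 -311.3  140.1   60.3    8.7   62.4]
C3 scene grip [ 468.  -311.3   40.8   14.4    8.3   78.2]
```

View pics/crop.png

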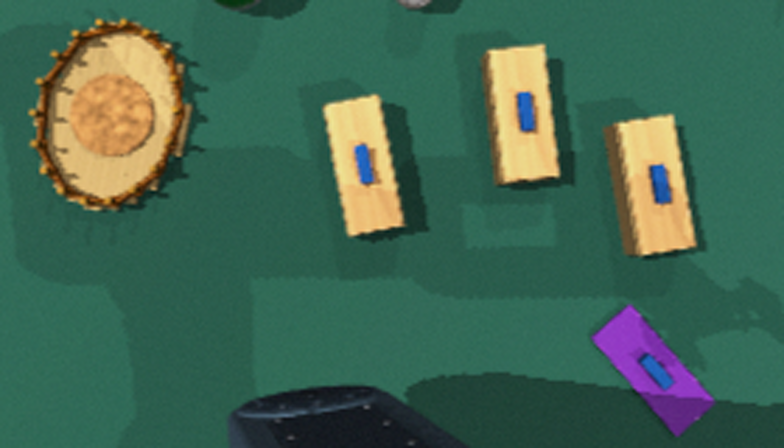

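The crop shows the three plywood boxes with blue grips; the purple lid (crop 655,370) is excluded. I'll heft the box nearest the gripper first, at (468,-311), yaw 8.7°.

>>> apply_moves([
  {"jaw":1,"offset":[0,0,0],"rot":[0,0,10.2]},
  {"jaw":1,"offset":[52,-31,0],"rot":[0,0,0]},
  {"jaw":1,"offset":[52,-31,0],"rot":[0,0,0]},
  {"jaw":1,"offset":[52,-31,0],"rot":[0,0,0]},
  {"jaw":1,"offset":[52,-31,0],"rot":[0,0,0]},
])

```text
time_s: 1.23
eef_pos: [0.374, -0.3891, 0.2316]
eef_rot: [0.0, 0.997, 0.075, 0.0]
wrist_force: [0.2, -0.8, 0.1]
opening: 1.002
grasp_force: 0.0
```

>>> apply_moves([
  {"jaw":1,"offset":[52,-31.5,10],"rot":[0,0,0]},
  {"jaw":1,"offset":[52.4,-31.8,10],"rot":[0,0,0]},
  {"jaw":1,"offset":[0,0,60],"rot":[0,0,0]},
  {"jaw":1,"offset":[0,0,50],"rot":[0,0,0]},
  {"jaw":1,"offset":[0,0,0],"rot":[0,0,0]},
])

```text
time_s: 1.85
eef_pos: [0.464, -0.3093, 0.0973]
eef_rot: [-0.004, 0.997, 0.076, -0.003]
wrist_force: [-0.2, 0.1, -0.5]
opening: 0.999
grasp_force: 0.0
```

>>> apply_moves([
  {"jaw":1,"offset":[0,0,40],"rot":[0,0,0]},
  {"jaw":1,"offset":[0,0,39],"rot":[0,0,0]},
  {"jaw":1,"offset":[0,0,0],"rot":[0,0,0]},
  {"jaw":0.5,"offset":[0,0,0],"rot":[0,0,0]},
  {"jaw":0.5,"offset":[0,0,0],"rot":[0,0,0]},
])

```text
time_s: 2.48
eef_pos: [0.4681, -0.3138, 0.0255]
eef_rot: [0.002, 0.997, 0.075, 0.002]
wrist_force: [-0.5, 0.3, 8.3]
opening: 0.687
grasp_force: 66.4
```

>>> apply_moves([
  {"jaw":0.5,"offset":[0,0,0],"rot":[0,0,0]},
  {"jaw":0.5,"offset":[0,0,-15],"rot":[0,0,0]},
  {"jaw":0.5,"offset":[0,0,-20],"rot":[0,0,0]},
  {"jaw":0.5,"offset":[0,0,0],"rot":[0,0,0]},
  {"jaw":0.5,"offset":[0,0,0],"rot":[0,0,0]},
])

```text
time_s: 3.1
eef_pos: [0.4663, -0.312, 0.0574]
eef_rot: [0.0, 0.997, 0.075, 0.0]
wrist_force: [0.3, -0.2, -3.3]
opening: 0.695
grasp_force: 65.8
```

Light (3.3 N). Set it down and go to the middle box.

>>> apply_moves([
  {"jaw":0.5,"offset":[0,0,18],"rot":[0,0,0]},
  {"jaw":0.5,"offset":[0,0,12],"rot":[0,0,0]},
  {"jaw":0.5,"offset":[0,0,1],"rot":[0,0,0]},
  {"jaw":0.5,"offset":[0,0,0],"rot":[0,0,0]},
  {"jaw":1,"offset":[0,0,0],"rot":[0,0,0]},
])

```text
time_s: 3.72
eef_pos: [0.4662, -0.312, 0.0254]
eef_rot: [-0.0, 0.997, 0.075, -0.0]
wrist_force: [0.3, 0.8, -1.3]
opening: 0.883
grasp_force: 0.0
```

>>> apply_moves([
  {"jaw":1,"offset":[0,0,0],"rot":[0,0,0]},
  {"jaw":1,"offset":[0,0,0],"rot":[0,0,0]},
  {"jaw":1,"offset":[0,0,-40],"rot":[0,0,0]},
  {"jaw":1,"offset":[0,0,-60],"rot":[0,0,0]},
  {"jaw":1,"offset":[0,0,0],"rot":[0,0,2.6]},
])

```text
time_s: 4.35
eef_pos: [0.4693, -0.315, 0.132]
eef_rot: [0.004, 0.999, 0.052, 0.004]
wrist_force: [1.6, 0.2, -1.0]
opening: 1.002
grasp_force: 0.0
```

>>> apply_moves([
  {"jaw":1,"offset":[29.9,-43.3,0],"rot":[0,0,0]},
  {"jaw":1,"offset":[29.9,-43.3,0],"rot":[0,0,0]},
  {"jaw":1,"offset":[29.8,-43.2,0],"rot":[0,0,0]},
  {"jaw":1,"offset":[0,0,30],"rot":[0,0,0]},
  {"jaw":1,"offset":[0,0,0],"rot":[0,0,0]},
])

```text
time_s: 4.97
eef_pos: [0.5403, -0.172, 0.0942]
eef_rot: [-0.001, 0.999, 0.053, -0.002]
wrist_force: [-0.2, -0.1, 0.6]
opening: 1.002
grasp_force: 0.0
```

>>> apply_moves([
  {"jaw":1,"offset":[0,1,38],"rot":[0,0,0]},
  {"jaw":1,"offset":[0,0,35],"rot":[0,0,0]},
  {"jaw":1,"offset":[0,0,0],"rot":[0,0,0]},
  {"jaw":0.5,"offset":[0,0,0],"rot":[0,0,0]},
  {"jaw":0.5,"offset":[0,0,0],"rot":[0,0,0]},
])

```text
time_s: 5.6
eef_pos: [0.5435, -0.1756, 0.0258]
eef_rot: [0.001, 0.999, 0.052, 0.002]
wrist_force: [1.8, 0.3, 8.0]
opening: 0.691
grasp_force: 68.3
```

>>> apply_moves([
  {"jaw":0.5,"offset":[0,0,0],"rot":[0,0,0]},
  {"jaw":0.5,"offset":[0,0,-15],"rot":[0,0,0]},
  {"jaw":0.5,"offset":[0,0,-20],"rot":[0,0,0]},
  {"jaw":0.5,"offset":[0,0,0],"rot":[0,0,0]},
  {"jaw":0.5,"offset":[0,0,0],"rot":[0,0,0]},
])

```text
time_s: 6.22
eef_pos: [0.5418, -0.1745, 0.0584]
eef_rot: [0.0, 0.999, 0.053, 0.0]
wrist_force: [-0.6, -1.2, -5.6]
opening: 0.69
grasp_force: 66.9
```

>>> apply_moves([
  {"jaw":0.5,"offset":[0,0,0],"rot":[0,0,0]},
  {"jaw":0.5,"offset":[0,0,0],"rot":[0,0,0]},
  {"jaw":0.5,"offset":[0,0,0],"rot":[0,0,0]},
  {"jaw":0.5,"offset":[0,0,0],"rot":[0,0,0]},
  {"jaw":0.5,"offset":[0,0,0],"rot":[0,0,0]},
])

```text
time_s: 6.85
eef_pos: [0.5419, -0.1746, 0.0582]
eef_rot: [-0.0, 0.999, 0.053, -0.0]
wrist_force: [-0.5, 0.5, -5.6]
opening: 0.691
grasp_force: 66.9
```

>>> apply_moves([
  {"jaw":0.5,"offset":[0,0,18],"rot":[0,0,0]},
  {"jaw":0.5,"offset":[0,0,12],"rot":[0,0,0]},
  {"jaw":0.5,"offset":[0,0,2],"rot":[0,0,0]},
  {"jaw":0.5,"offset":[0,0,0],"rot":[0,0,0]},
  {"jaw":1,"offset":[0,0,0],"rot":[0,0,0]},
])

```text
time_s: 7.48
eef_pos: [0.5425, -0.1749, 0.0263]
eef_rot: [0.0, 0.999, 0.053, 0.001]
wrist_force: [0.2, -0.6, -0.6]
opening: 0.882
grasp_force: 0.0
```

Heavy box: the middle one (5.6 N). Rise and grip its lid bar.

>>> apply_moves([
  {"jaw":1,"offset":[0,0,0],"rot":[0,0,0]},
  {"jaw":1,"offset":[0,0,0],"rot":[0,0,0]},
  {"jaw":1,"offset":[0,0,-25],"rot":[0,0,0]},
  {"jaw":1,"offset":[0,0,-20],"rot":[0,0,0]},
  {"jaw":1,"offset":[0,0,0],"rot":[0,0,0]},
])

```text
time_s: 8.1
eef_pos: [0.5435, -0.1755, 0.0731]
eef_rot: [0.001, 0.999, 0.053, 0.002]
wrist_force: [0.2, -0.2, -0.7]
opening: 1.0
grasp_force: 0.0
```

```bash
python3 - <<'E'
from h import *
print(ctrl.get_obs()["eef_pos"])
vv,uu=np.mgrid[0:400,0:640]
im,d=ctrl.camera("scene");cv2.imwrite("pics/s1.png",im[100:360,100:480,::-1]);p=world("scene",d,np.c_[uu.ravel(),vv.ravel()])
b=(im[:,:,2].astype(int)-im[:,:,0]>50).ravel()[(d.ravel()>0)]
q=p[b&(np.hypot(p[:,0]-.542,p[:,1]+.174)<.06)&(p[:,2]>.07)]
print(len(q),cv2.minAreaRect((q[:,:2]*1000).astype(np.float32)),np.median(q[:,2]))
E
```

```text
[ 0.54347669 -0.17545343  0.07308313]
2584 ((538.3397216796875, -172.0772247314453), (116.21541595458984, 70.04313659667969), 58.8887939453125) 0.43202608709851203
```

>>> apply_moves([
  {"jaw":0,"offset":[0,0,0],"rot":[0,0,0]},
  {"jaw":0,"offset":[0,0,0],"rot":[0,0,0]},
  {"jaw":0,"offset":[0,0,0],"rot":[0,0,0]},
  {"jaw":0,"offset":[0,0,0],"rot":[0,0,0]},
  {"jaw":0,"offset":[0,0,0],"rot":[0,0,0]},
])

```text
time_s: 8.78
eef_pos: [0.542, -0.1746, 0.0712]
eef_rot: [-0.0, 0.999, 0.053, 0.0]
wrist_force: [0.1, 0.5, -1.4]
opening: 0.141
grasp_force: 60.4
```

>>> apply_moves([
  {"jaw":0,"offset":[0,0,-10],"rot":[0,0,0]},
  {"jaw":0,"offset":[0,0,-30],"rot":[0,0,0]},
  {"jaw":0,"offset":[0,0,-20],"rot":[0,0,0]},
  {"jaw":0,"offset":[-40,-10,0],"rot":[0,0,0]},
  {"jaw":0,"offset":[-40,-10,0],"rot":[0,0,0]},
])

```text
time_s: 9.4
eef_pos: [0.4598, -0.1631, 0.1322]
eef_rot: [0.0, 0.999, 0.053, 0.001]
wrist_force: [-0.3, -0.3, -0.2]
opening: 0.142
grasp_force: 60.5
```

>>> apply_moves([
  {"jaw":0,"offset":[-40,-11,0],"rot":[0,0,0]},
  {"jaw":0,"offset":[-34,-10,0],"rot":[0,0,0]},
  {"jaw":0,"offset":[0,0,40],"rot":[0,0,0]},
  {"jaw":0,"offset":[0,0,40],"rot":[0,0,0]},
  {"jaw":0,"offset":[0,0,0],"rot":[0,0,0]},
])

```text
time_s: 10.02
eef_pos: [0.3825, -0.1485, 0.0497]
eef_rot: [-0.002, 0.999, 0.053, -0.002]
wrist_force: [0.1, 0.2, -1.3]
opening: 0.14
grasp_force: 60.4
```

>>> apply_moves([
  {"jaw":0,"offset":[0,0,20],"rot":[0,0,0]},
  {"jaw":0,"offset":[0,0,11],"rot":[0,0,0]},
  {"jaw":0,"offset":[0,0,0],"rot":[0,0,0]},
  {"jaw":0,"offset":[0,0,2],"rot":[0,0,0]},
  {"jaw":0,"offset":[0,0,0],"rot":[0,0,0]},
])

```text
time_s: 10.65
eef_pos: [0.3849, -0.1503, 0.0188]
eef_rot: [0.0, 0.999, 0.053, 0.0]
wrist_force: [0.3, 0.0, -0.9]
opening: 0.137
grasp_force: 60.4
```

>>> apply_moves([
  {"jaw":0,"offset":[0,0,1.5],"rot":[0,0,0]},
  {"jaw":0.35,"offset":[0,0,0],"rot":[0,0,0]},
  {"jaw":0.35,"offset":[0,0,0],"rot":[0,0,0]},
  {"jaw":0.35,"offset":[0,0,-50],"rot":[0,0,0]},
  {"jaw":0.35,"offset":[0,0,-60],"rot":[0,0,10]},
])

```text
time_s: 11.28
eef_pos: [0.3834, -0.1492, 0.1269]
eef_rot: [-0.001, 0.999, -0.037, -0.002]
wrist_force: [1.4, -0.8, 1.3]
opening: 0.35
grasp_force: 0.0
```

```bash
python3 - <<'E'
from h import *
o=ctrl.get_obs();print(np.round(o["q"],3),o["eef_pos"])
vv,uu=np.mgrid[0:400,0:640]
for c in("top","scene"):
  im,d=ctrl.camera(c);cv2.imwrite(f"pics/{c}2.png",im[:,:,::-1])
  p=world(c,d,np.c_[uu.ravel(),vv.ravel()])
  q=p[(np.hypot(p[:,0]-.542,p[:,1]+.174)<.085)&(p[:,2]>.051)&(p[:,2]<.066)]
  if len(q):print(c,"rim",cv2.minAreaRect((q[:,:2]*1000).astype(np.float32)))
  q=p[(np.hypot(p[:,0]-.542,p[:,1]+.174)<.021)&(p[:,2]>.03)&(p[:,2]<.07)]
  if len(q):print(c,"wt",np.round(np.r_[cv2.minEnclosingCircle((q[:,:2]*1000).astype(np.float32))[0],q.mean(0),q.max(0)],3),len(q))
  cv2.imwrite(f"pics/{c}2c.png",cv2.resize(im[150:310,190:470,::-1] if c=="top" else im[180:340,150:430,::-1],None,fx=2.8,fy=2.8))
E
```

```text
[-0.662 -0.063  2.094  0.     1.115  0.982] [ 0.38336548 -0.14922328  0.12694106]
top rim ((539.8322143554688, -172.3772735595703), (139.8965301513672, 60.66563415527344), 6.354892253875732)
top wt [ 5.39260e+02 -1.71899e+02  5.39000e-01 -1.71000e-01  4.40000e-02
  5.56000e-01 -1.55000e-01  5.30000e-02] 116
scene rim ((539.9404296875, -173.4344482421875), (141.64544677734375, 61.90971755981445), 5.995455741882324)
scene wt [ 5.39195e+02 -1.74049e+02  5.41000e-01 -1.75000e-01  4.20000e-02
  5.57000e-01 -1.56000e-01  5.20000e-02] 229
```

View pics/top2c.png

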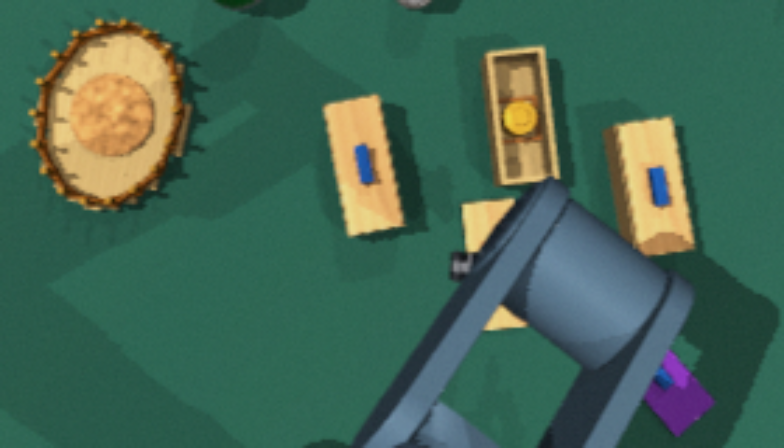

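The crop shows the middle box open with the brass weight inside (520,117), the lid flat on the table in front of it and the two other boxes still closed. Next I turn the tool so the fingers close along the box's x.

>>> apply_moves([
  {"jaw":0.75,"offset":[0,0,-5],"rot":[0,0,-10]},
  {"jaw":0.75,"offset":[0,0,-5],"rot":[0,0,-10]},
  {"jaw":0.75,"offset":[0,0,0],"rot":[0,0,-10]},
  {"jaw":0.75,"offset":[0,0,0],"rot":[0,0,-10]},
  {"jaw":0.75,"offset":[0,0,0],"rot":[0,0,-10]},
])

```text
time_s: 12.0
eef_pos: [0.3842, -0.1498, 0.1363]
eef_rot: [-0.0, 0.919, 0.394, -0.0]
wrist_force: [-0.3, 0.4, -0.2]
opening: 0.749
grasp_force: 0.0
```

>>> apply_moves([
  {"jaw":0.75,"offset":[0,0,0],"rot":[0,0,-10]},
  {"jaw":0.75,"offset":[0,0,0],"rot":[0,0,-10]},
  {"jaw":0.75,"offset":[0,0,0],"rot":[0,0,-10]},
  {"jaw":0.75,"offset":[0,0,0],"rot":[0,0,-10]},
  {"jaw":0.75,"offset":[0,0,0],"rot":[0,0,-10]},
])

```text
time_s: 12.62
eef_pos: [0.3842, -0.1498, 0.1363]
eef_rot: [-0.0, 0.667, 0.745, -0.0]
wrist_force: [-0.2, -0.0, -0.7]
opening: 0.747
grasp_force: 0.0
```

>>> apply_moves([
  {"jaw":0.75,"offset":[-13.6,50.8,0],"rot":[0,0,0]},
  {"jaw":0.75,"offset":[-13.6,50.8,0],"rot":[0,0,0]},
  {"jaw":0.75,"offset":[-13.5,50.7,0],"rot":[0,0,0]},
  {"jaw":0.75,"offset":[0,0,40],"rot":[0,0,0]},
  {"jaw":0.75,"offset":[0,0,0],"rot":[0,0,0]},
])

```text
time_s: 13.25
eef_pos: [0.5374, -0.1727, 0.0928]
eef_rot: [-0.004, 0.669, 0.744, -0.001]
wrist_force: [0.3, 0.8, 0.3]
opening: 0.746
grasp_force: 0.0
```

>>> apply_moves([
  {"jaw":0.75,"offset":[0,0,0],"rot":[0,0,0]},
  {"jaw":0.75,"offset":[0,0,20],"rot":[0,0,0]},
  {"jaw":0.75,"offset":[0,0,20],"rot":[0,0,0]},
  {"jaw":0.75,"offset":[0,0,20],"rot":[0,0,0]},
  {"jaw":0.75,"offset":[0,0,10],"rot":[0,0,0]},
])

```text
time_s: 13.88
eef_pos: [0.54, -0.1745, 0.0264]
eef_rot: [-0.0, 0.669, 0.743, -0.0]
wrist_force: [0.2, -0.7, 0.4]
opening: 0.754
grasp_force: 0.0
```

>>> apply_moves([
  {"jaw":0.75,"offset":[0,0,7],"rot":[0,0,0]},
  {"jaw":0,"offset":[0,0,0],"rot":[0,0,0]},
  {"jaw":0,"offset":[0,0,0],"rot":[0,0,0]},
  {"jaw":0,"offset":[0,0,0],"rot":[0,0,0]},
  {"jaw":0,"offset":[0,0,0],"rot":[0,0,0]},
])

```text
time_s: 14.5
eef_pos: [0.5406, -0.1748, 0.0205]
eef_rot: [0.0, 0.669, 0.743, 0.0]
wrist_force: [-2.1, 0.1, 6.0]
opening: 0.395
grasp_force: 60.8
```

>>> apply_moves([
  {"jaw":0,"offset":[0,0,-15],"rot":[0,0,0]},
  {"jaw":0,"offset":[0,0,-40],"rot":[0,0,0]},
  {"jaw":0,"offset":[0,0,-60],"rot":[0,0,0]},
  {"jaw":0,"offset":[0,0,0],"rot":[0,0,0]},
  {"jaw":0,"offset":[0,0,0],"rot":[0,0,0]},
])

```text
time_s: 15.12
eef_pos: [0.5397, -0.1741, 0.1345]
eef_rot: [-0.0, 0.669, 0.743, -0.0]
wrist_force: [-0.6, 0.0, -4.3]
opening: 0.396
grasp_force: 60.7
```

>>> apply_moves([
  {"jaw":0,"offset":[54.8,6.2,0],"rot":[0,0,0]},
  {"jaw":0,"offset":[54.8,6.2,0],"rot":[0,0,0]},
  {"jaw":0,"offset":[54.8,6.2,0],"rot":[0,0,0]},
  {"jaw":0,"offset":[54.8,6.2,0],"rot":[0,0,0]},
  {"jaw":0,"offset":[54.8,6.2,0],"rot":[0,0,0]},
])

```text
time_s: 15.75
eef_pos: [0.5402, 0.103, 0.1323]
eef_rot: [-0.002, 0.669, 0.743, -0.001]
wrist_force: [0.4, -0.7, -3.4]
opening: 0.401
grasp_force: 60.7
```

>>> apply_moves([
  {"jaw":0,"offset":[54.8,6.2,0],"rot":[0,0,0]},
  {"jaw":0,"offset":[54.8,6.2,0],"rot":[0,0,0]},
  {"jaw":0,"offset":[54.7,6.0,0],"rot":[0,0,0]},
  {"jaw":0,"offset":[0,0,20],"rot":[0,0,0]},
  {"jaw":0,"offset":[0,0,20],"rot":[0,0,0]},
])

```text
time_s: 16.38
eef_pos: [0.5414, 0.266, 0.0915]
eef_rot: [-0.001, 0.669, 0.744, -0.002]
wrist_force: [-0.2, -0.5, -3.6]
opening: 0.399
grasp_force: 60.7
```

>>> apply_moves([
  {"jaw":0,"offset":[0,0,22],"rot":[0,0,0]},
  {"jaw":0,"offset":[0,0,20],"rot":[0,0,0]},
  {"jaw":0,"offset":[0,0,10],"rot":[0,0,0]},
  {"jaw":0,"offset":[0,0,0],"rot":[0,0,0]},
  {"jaw":0,"offset":[0,0,0],"rot":[0,0,0]},
])

```text
time_s: 17.0
eef_pos: [0.544, 0.2666, 0.0435]
eef_rot: [0.0, 0.669, 0.743, 0.001]
wrist_force: [0.9, 0.8, -2.4]
opening: 0.397
grasp_force: 60.7
```

>>> apply_moves([
  {"jaw":0,"offset":[0,0,2],"rot":[0,0,0]},
  {"jaw":0,"offset":[0,0,2],"rot":[0,0,0]},
  {"jaw":0,"offset":[0,0,1],"rot":[0,0,0]},
  {"jaw":0,"offset":[0,0,1],"rot":[0,0,0]},
  {"jaw":0,"offset":[0,0,0],"rot":[0,0,0]},
])

```text
time_s: 17.62
eef_pos: [0.5432, 0.2666, 0.0367]
eef_rot: [-0.0, 0.669, 0.743, -0.0]
wrist_force: [0.3, 0.4, -3.9]
opening: 0.396
grasp_force: 60.7
```

>>> apply_moves([
  {"jaw":0,"offset":[0,0,1.5],"rot":[0,0,0]},
  {"jaw":0,"offset":[0,0,1],"rot":[0,0,0]},
  {"jaw":0,"offset":[0,0,1],"rot":[0,0,0]},
  {"jaw":0,"offset":[0,0,1],"rot":[0,0,0]},
  {"jaw":0,"offset":[0,0,0],"rot":[0,0,0]},
])

```text
time_s: 18.25
eef_pos: [0.5432, 0.2666, 0.0322]
eef_rot: [-0.0, 0.669, 0.743, -0.0]
wrist_force: [1.2, -0.6, -3.4]
opening: 0.394
grasp_force: 60.7
```

>>> apply_moves([
  {"jaw":0,"offset":[0,0,0.5],"rot":[0,0,0]},
  {"jaw":0,"offset":[0,0,0.5],"rot":[0,0,0]},
  {"jaw":0,"offset":[0,0,0.5],"rot":[0,0,0]},
  {"jaw":0,"offset":[0,0,0.5],"rot":[0,0,0]},
  {"jaw":0,"offset":[0,0,0],"rot":[0,0,0]},
])

```text
time_s: 18.88
eef_pos: [0.5434, 0.2667, 0.0315]
eef_rot: [0.0, 0.669, 0.743, -0.0]
wrist_force: [-4.1, -2.0, 8.1]
opening: 0.399
grasp_force: 62.0
```

It is in contact (8 N up). Open and rise.

>>> apply_moves([
  {"jaw":0,"offset":[0,0,0],"rot":[0,0,0]},
  {"jaw":0.7,"offset":[0,0,0],"rot":[0,0,0]},
  {"jaw":0.7,"offset":[0,0,0],"rot":[0,0,0]},
  {"jaw":0.7,"offset":[0,0,0],"rot":[0,0,0]},
  {"jaw":0.7,"offset":[0,0,0],"rot":[0,0,0]},
])

```text
time_s: 19.5
eef_pos: [0.5433, 0.2666, 0.0302]
eef_rot: [-0.0, 0.669, 0.743, 0.0]
wrist_force: [-0.1, 0.1, -0.0]
opening: 0.7
grasp_force: 0.0
```

>>> apply_moves([
  {"jaw":0.7,"offset":[0,0,-20],"rot":[0,0,0]},
  {"jaw":0.7,"offset":[0,0,-40],"rot":[0,0,0]},
  {"jaw":0.7,"offset":[0,0,-50],"rot":[0,0,0]},
  {"jaw":0.7,"offset":[0,0,-50],"rot":[0,0,0]},
  {"jaw":0.7,"offset":[0,0,0],"rot":[0,0,0]},
])

```text
time_s: 20.12
eef_pos: [0.5467, 0.2676, 0.1976]
eef_rot: [0.003, 0.669, 0.743, 0.005]
wrist_force: [-0.1, 0.4, 0.0]
opening: 0.705
grasp_force: 0.0
```

```bash
python3 - <<'E'
from h import *
im,d=ctrl.camera("scene");cv2.imwrite("pics/s3.png",im[:,:,::-1])
E
```

```text
(no output)
```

View pics/s3.png

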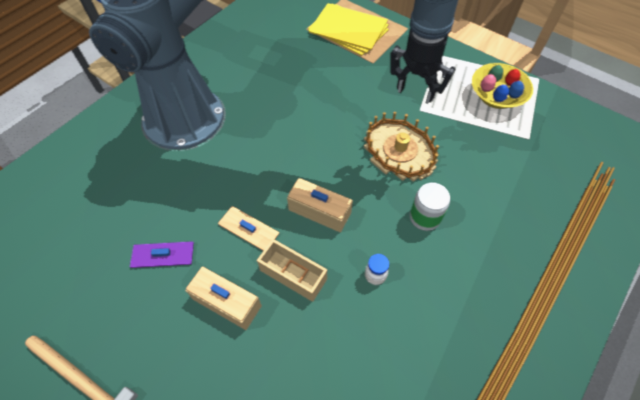

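The picture shows the weight upright on the cork disc (403,143), the open box at (292,270), its lid flat at (248,228), and the other two boxes closed. The gripper is clear.

```bash
python3 -c "
from bench import ctrl
print(ctrl.hand_in())"
```

```text
the job is handed in; nothing more can be done
None
```

The job is handed in: I found the heavy box to be the middle one (5.6 N against 3.3 N for the one other box I lifted), opened only it, laid its lid on the table, and lowered the brass weight onto the cork disc, about 20 s of 72 s used; no verdict was returned.

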